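Jack a nest plate level off its locating pins and park it on a wooden block

ROBOT

A 6-joint arm with a two-finger parallel gripper is mounted at the origin on a cart in front of the work surface, level with it; the furniture and walls round the work are solid. World frame = base frame: x ahead of the robot, y to its left, z up, the work surface at z = 0. Lengths are in m, angles in degrees, forces in N, time in s.
With the tool pointing down it reaches from about 0.25 to 0.725 m from the base axis. Payload 9.7 kg.
Tool frame: the origin (TCP) lies between the finger pads; the fingertips stand 19 mm ahead of it and the grasp point (between the pads) is the TCP; z points along the fingers, y is the line along which they close (so a half turn about z gives the same grasp; the last joint's range is limited). The gripper opens to 85 mm and grips with 20 to 120 N. Pads are 22 mm wide; open, the fingers measure 114 mm over their backs; the gripper's body (76 mm by 85 mm) begins 54 mm behind the grasp point. The pads swing forward as they close: fully open they stand 13 mm farther back than shut.
Start: joints at [70.932, 4.979, 10.078, 95.1, 0, 90], TCP at [0.18, 0.52, 0.25] pointing down, gripper open.
Joint ranges: [-179.16, 179.16], [-48.56, 103.87], [-65.8, 70.77], [-126.05, 130.52], [-82.76, 87.17], [-180, 180]. Speed limits (degrees/s): [127.2, 127.2, 147.25, 180, 180, 180].

INTERFACE

Orientations are given as [roll, pitch, yaw] about the fixed x, y, z axes, in that order (R = Rz(yaw) Ry(pitch) Rx(roll)).
In Python, from workcell import telemetry, camera, calibration, workorder gives the robot as it stands.
- The arm moves only by the tool play_rows, never from a script. Its argument "increments" is a list of rows, each a list of 3 entries, a list of its own where there are three numbers: the shift along the tool's x, y, z in mm, then the turn, a rotation vector about the tool's x, y, z in degrees, then the closure, from 0 (fully open) to 1 (shut). In form: [[[x, y, z], [ax, ay, az], jaw], ...]. A call has 1 to 20 rows; each row is the pose to reach, as a shift and turn from the pose commanded when the call began, along the tool's axes at that moment; what a row does not reach only later rows make up. A row lasts 1/10 s, in which the tool goes at most 50 mm and 8.59 degrees, less where a joint would pass 70% of its speed; a pose out of reach is approached as far as the arm can. A call with a gripper value outside its range is refused whole. The fingers move at their own pace and stop on an object; "grip_force" is the grip in N (left out, the last holds). Time passes only in rows, so rows that repeat a pose let the fingers close. It gives the time, the measured TCP pose, the force, the opening and the grip force at its end, in the units of the state.
- telemetry.get_obs(): the state, without advancing time (a new reading comes with each control period).
- camera(name): name is "scene" or "top"; returns (picture, depth): 384x512x3 uint8, red, green, blue; 384x512 float32, m along the optical axis (not along the pixel's ray), 0 where there is no reading.
- calibration(name): a dict with "vertical_fov" (degrees; the focal length in pixels is half the picture's height over the tangent of half this angle, whatever the lens; pixels are square), "cx", "cy" (the principal point, pixels), "rvec" (rotation vector, rad) and "tvec" (3), from world to camera coordinates, as OpenCV has them. Camera axes: x right, y down, z forward; pixel columns grow to the right and rows downward; lengths in m; the calibration is good to about 2 mm. A picture is of the moment at which its call begins. calibration takes no time and is no camera call.
- workorder.job_done(): hands the job in; it is judged then, once.
The state is a dict: "time": time; "q": joint angles; "qd": joint speeds; "joint_efforts": joint torques, N m; "ee_pos": TCP position; "tcp_rot": TCP orientation; "wrist_force": force on the tool from outside, world axes, zero at the start; "torque": the same for the moment, N m; "opening": finger opening in m; "grasp_force": force on a finger pad.
Only numpy, scipy, OpenCV 4.12 (cv2) and the standard library are available. Lean on these libraries where they do the work, as an engineer would, in place of code of your own. Each camera call takes 0.05 s, during which the arm holds its last target. There are 200 camera calls.

TASK

The aluminium nest plate sits flush in its jig on two locating pins. Jack it up out of the recess by pressing the two ejector levers down a little at a time, in turn, so that it climbs the pins level (neither end more than about 5 mm ahead of the other) until both levers are nearly all the way down; then take it by its long edges, lift it straight up off the pins without cocking it, and set it down gently, flat and centred along the wooden block. Leave the other things on the bench where they are.

Things in the scene. Friction and masses are not known exactly. Their poses are not given: they have to be found in the camera images.
- nest_plate: Plain aluminium plate 60 x 170 x 12 mm (x, y, z), loose, about 0.4 kg. Origin: centre of its underside; y along its length, z up. Two 13.6 mm through holes on its centre line at y = +42 and -42 mm fit over the jig's pins. Flat dark drill bushes show on its top, nothing stands above the top face. At the start it lies in the jig's recess with its top flush with the rim, so its edges cannot be gripped until it is jacked up.
- jig: Low grey jig fixed to the bench; its steel foot is 104 x 222 x 8 mm, its body 80 x 190 mm. Origin: centre of its underside, on the bench top; y along its length, z up. The plate's seat is 26 mm up; a rim 8 mm wide stands round the plate with 2 mm gap, its top 38 mm above the bench. Two 12 mm steel locating pins at y = +42 and -42 mm rise to 50 mm above the bench. An ejector lever sticks out at each end.
- wood_block: Plain wooden packing block 55 x 130 x 45 mm (x, y, z), loose on the bench, 0.28 kg. Origin: centre of its underside; y along its length, z up; top at 45 mm. The plate goes on it with its long axis along the block's (either way round).
- lever_left (a joint): Angle (rad) of the ejector lever at the jig's +y end: 0 with its outer bar up, grows to the stop at 0.64 as the bar is pressed down. Its pivot is 102 mm from the jig's origin along +y and 24 mm above the bench; its toe under the plate, 34 mm inside the pivot, lifts that end of the plate about 1 mm per 0.03 rad, after the first 0.02 rad of free play (about 19 mm at 0.60). Stiff: it takes about 4 to 8 N at the bar and stays where it is left, holding the plate.
- lever_right (a joint): The same for the lever at the jig's -y end (mirror image).
- lever_left_bar (a point): Centre of the black cross bar at the outer end of the left lever (cylinder 16 mm diameter, 44 mm long, along the jig's x). At the start 49 mm above the bench and 145 mm from the jig's origin along y; it goes down in an arc of radius 50 mm about the pivot, to about 20 mm above the bench and 152 mm out at 0.60 rad.
- lever_right_bar (a point): The same for the lever at the jig's -y end.
- grease_tin: Bystander: round tin, 66 mm diameter, 46 mm high. Origin: centre of its underside.
- tape_roll: Bystander: small black tape roll lying flat, 62 mm across, 19 mm high. Origin: centre of its underside.
- screwdriver: Bystander: screwdriver with yellow handle, 185 mm long, 28 mm high. Origin: under its middle.

How it is judged (in metres and radians):
On the way, in this order (a step that is already met when the one before it is completed fails the run):
1. both levers have jacked the plate up level, still on its pins (value of joint each of lever_left, lever_right above 0.5 rad and z of nest_plate in the frame of jig between 0.039 and 0.051 m and angle between nest_plate's own z axis and vertical below 0.06 rad and horizontal distance between nest_plate and jig below 0.006 m), for 0.2 s.
2. the plate has been lifted clear above the pins, level (z of nest_plate in the frame of jig above 0.056 m and angle between nest_plate's own z axis and vertical below 0.12 rad and horizontal distance between nest_plate and jig below 0.02 m).
At the end, for the whole second after the job is handed in: The plate lies at rest, right way up and flat (within 0.05 rad) on top of the wooden block, its centre within 20 mm of the block's centre and its length along the block's within 0.2 rad; the block still lies flat on the bench (z of nest_plate in the frame of wood_block between 0.041 and 0.049 m and horizontal distance between nest_plate and wood_block below 0.02 m and angle between the y axis of nest_plate and the y axis of wood_block, either way round below 0.2 rad and angle between each of nest_plate, wood_block's own z axis and vertical below 0.05 rad and height (world z) of wood_block below 0.006 m and linear speed of nest_plate below 0.02 m/s); the robot touches nothing.
It fails at once if the plate is cocked on its pins (more than 0.08 rad from level, one end about 10 mm ahead of the other) (z of nest_plate in the frame of jig below 0.05 m and horizontal distance between nest_plate and jig below 0.03 m and angle between nest_plate's own z axis and vertical above 0.08 rad).
It fails at once if the plate is dragged against the jig with more than 60 N (contact force between nest_plate and jig above 60 N).
It fails at once if the plate is dropped or slammed onto the block (faster than 0.45 m/s just above it, as after a fall of over 10 mm) (z of nest_plate in the frame of wood_block below 0.075 m and horizontal distance between nest_plate and wood_block below 0.05 m and linear speed of nest_plate above 0.45 m/s).
It fails at once if a bystander (tin, tape roll or screwdriver) is moved more than 30 mm (distance of any of grease_tin, tape_roll, screwdriver from where it was at the start of the episode above 0.03 m).
It also fails if it takes over 72 s, if anything falls off the work surface, if the arm or the gripper's body presses on something with over 40 N, if the wrist force passes 120 N, or if a joint passes its speed limit or range.

## Working session

There is one attempt and no reset: what is moved stays moved. The work goes in short steps, Python scripts to look and compute and a tool call to move; the robot and the scene stay as the last step left them, time stands still between calls to the robot, and variables do not carry over. Pictures are saved under pics/ and viewed, at most 10 in all, crops included, and the job is handed in when it is done.

Besides the shell and the picture viewer there is one more tool, called after "Emit:" as name(argument=value, ...) on one line, values as JSON. play_rows: Moves the arm, as the interface text tells. Its arguments: {"type":"object","properties":{"increments":{"type":"array"},"grip_force":{"type":"number"}},"required":["increments"]}

```bash
mkdir -p pics; ls
cat > h.py <<'E'
import numpy as np, cv2
from workcell import telemetry, camera, calibration, workorder
def cal(n):
    c=calibration(n); f=192/np.tan(np.radians(c['vertical_fov'])/2)
    K=np.array([[f,0,c['cx']],[0,f,c['cy']],[0,0,1]]); R=cv2.Rodrigues(np.array(c['rvec'],float))[0]; return K,R,np.array(c['tvec'],float).ravel()
def ray(n,uv,z):
    K,R,t=cal(n); uv=np.atleast_2d(uv).astype(float)
    d=np.c_[uv,np.ones(len(uv))]@np.linalg.inv(K).T@R; o=-R.T@t
    return o+d*((z-o[2])/d[:,2])[:,None]
def cloud(n,dep):
    K,R,t=cal(n); v,u=np.mgrid[:384,:512]
    p=np.stack([(u-K[0,2])/K[0,0],(v-K[1,2])/K[1,1],np.ones(u.shape)],-1)*dep[...,None]
    return (p-t)@R
E
python3 - <<'E'
from h import *
for n in('top','scene'):
    im,d=camera(n); cv2.imwrite(f'pics/{n}0.png',im[...,::-1]); np.save(n+'0.npy',d)
    K,R,t=cal(n); print(n,-R.T@t,K[0,0],calibration(n))
print(telemetry.get_obs())
E
```

```text
pics
top [ 0.46737546 -0.01994238  1.27121016] 437.0808615837618 {'vertical_fov': 47.42965346047618, 'cx': 251.0122815984184, 'cy': 190.83909023389077, 'rvec': array([ 2.15906092, -2.17187353,  0.10269379]), 'tvec': array([-0.00761568,  0.59464246,  1.21702717])}
scene [-0.34131373 -0.64960761  0.89202675] 480.5152431205558 {'vertical_fov': 43.56044259021679, 'cx': 253.0298622652096, 'cy': 193.38554568895225, 'rvec': array([ 1.97984947, -1.04946845,  0.52691935]), 'tvec': array([-0.33246273,  0.35278081,  1.04843267])}
{'time': 0.1, 'q': array([ 7.09321466e+01,  5.00906004e+00,  1.00402635e+01,  9.50986501e+01,
       -1.05610772e-03,  8.99992990e+01]), 'qd': array([-0.04532222, -0.17899612,  0.08619832,  0.01983576, -0.0325261 ,
       -0.0177952 ]), 'joint_efforts': array([-4.35767943e-04, -5.21561265e+01,  4.65652442e+01,  1.59876893e-02,
       -4.13773796e-05, -1.38405767e-05]), 'ee_pos': array([0.17962814, 0.5196629 , 0.24965465]), 'tcp_rot': array([-1.79932553e+02,  1.05528178e-03,  1.60932849e+02]), 'wrist_force': array([-0.45856854,  0.67961374,  0.12028038]), 'torque': array([-0.03435525, -0.03403826,  0.00768703]), 'grasp_force': 0.0, 'opening': 0.08567394855781632}
```

View pics/top0.png

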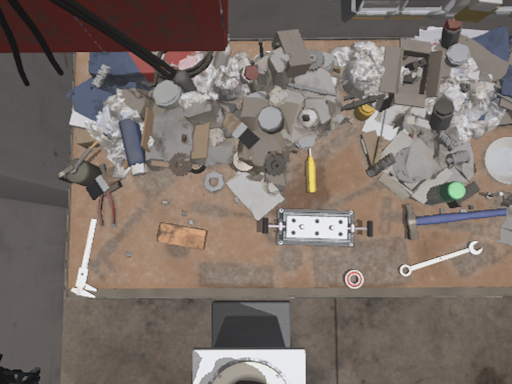

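View pics/scene0.png

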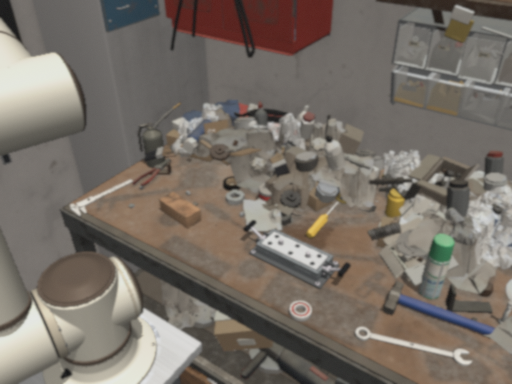

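The top view shows the jig at about (315,227), bars at (265,226) and (370,228), block at (182,236), and the screwdriver at (311,172).

Run:
```python
from h import *
im=cv2.imread('pics/top0.png'); d=np.load('top0.npy'); P=cloud('top',d)
hsv=cv2.cvtColor(im,cv2.COLOR_BGR2HSV)
def box(m,name,z):
    m=cv2.morphologyEx(m.astype(np.uint8),cv2.MORPH_OPEN,np.ones((2,2)))
    cs,_=cv2.findContours(m,cv2.RETR_EXTERNAL,cv2.CHAIN_APPROX_NONE)
    for c in cs:
        if cv2.contourArea(c)<25: continue
        w=ray('top',c.reshape(-1,2),z)[:,:2]; r=cv2.minAreaRect((w*1000).astype(np.float32))
        mm=np.zeros(m.shape,np.uint8);cv2.drawContours(mm,[c],-1,1,-1)
        zz=P[...,2][(mm>0)&(d>0)]
        print(name,np.round(r[0],1),np.round(r[1],1),round(r[2],1),'px',c.reshape(-1,2).mean(0).round(),'z',np.percentile(zz,[10,50,90]).round(4))
def roi(x0,y0,x1,y1):
    m=np.zeros(d.shape,bool); m[y0:y1,x0:x1]=1; return m
z=P[...,2]
box(roi(140,210,225,260)&(z>.028),'block',.045)
box(roi(250,195,390,260)&(z>.027),'jigbody',.038)
box(roi(250,195,390,260)&(z>.004),'foot+',.008)
box(roi(250,195,390,260)&(hsv[...,2]>180),'plate',.038)
box((roi(255,205,277,245)|roi(362,205,385,245))&(hsv[...,2]<60),'bar',.05)
box(roi(295,140,330,200)&(z>.01),'driver',.02)
c=im[195:262,150:390]; cv2.imwrite('pics/c.png',cv2.resize(c,None,fx=3.3,fy=3.3,interpolation=cv2.INTER_CUBIC))
```

```text
block [465.9 179.3] [130.9  54.3] 80.3 px [183. 237.] z [0.0401 0.0444 0.0477]
jigbody [ 486.2 -323.4] [58.8 42.1] 88.1 px [365. 229.] z [-0.0005  0.0462  0.0581]
jigbody [495.4 -73.9] [53.4 42.1] 89.5 px [272. 226.] z [0.0006 0.0488 0.0577]
jigbody [ 489.1 -197.1] [216.5  79.9] 88.0 px [317. 228.] z [0.0281 0.0375 0.0411]
foot+ [ 507.8 -185. ] [353.5 140.6] 87.9 px [307. 223.] z [0.0055 0.0347 0.0411]
plate [489.  -83.2] [19.6 36. ] 14.9 px [277. 227.] z [0.0012 0.0284 0.0366]
plate [ 484.6 -197.4] [170.6  68.2] 87.6 px [318. 228.] z [0.0339 0.0379 0.0414]
plate [544.9 -56.1] [90.6 67.9] 89.6 px [264. 204.] z [0.0049 0.0095 0.0148]
driver [ 645.1 -187.7] [113.8  24.8] 1.0 px [312. 174.] z [0.0022 0.0209 0.025 ]
driver [ 722.7 -173. ] [61.3 35.4] 89.6 px [304. 145.] z [0.0004 0.0823 0.0907]
```

View pics/c.png

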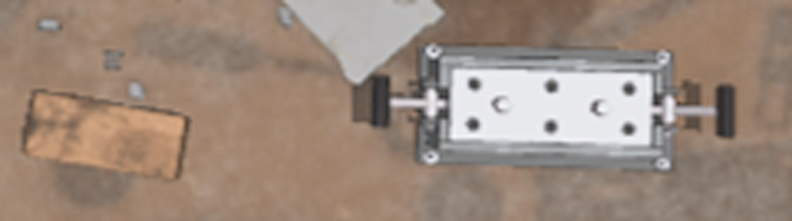

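Crop: bars at (380,101) and (726,111), pins at (504,104) and (600,107), plate clear between them, block long axis tilted a few degrees.

Run:
```python
from h import *
f=lambda a:np.array(a)/3.3+[150,195]-.35
for n,p,z in(('barL',(380,101),.05),('barR',(726,111),.05),('pin+',(503,104),.05),('pin-',(600,107),.05)): print(n,ray('top',f(p),z).round(4))
b=ray('top',f([(380,101),(726,111)]),.05); print(b.mean(0),np.linalg.norm(b[0]-b[1]),np.degrees(np.arctan2(-(b[0]-b[1])[0],(b[0]-b[1])[1])))
p=ray('top',f([(452,70),(653,74),(651,144),(450,138)]),.038); print('plate',p.mean(0))
q=ray('top',f([(36,90),(188,118),(178,180),(25,151)]),.045);print('block',q.mean(0),q.round(3)); v=q[0]-q[1]+q[3]-q[2];print(np.degrees(np.arctan2(-v[0],v[1])))
```

```text
barL [[ 0.496  -0.0492  0.05  ]]
barR [[ 0.4859 -0.3403  0.05  ]]
pin+ [[ 0.4928 -0.1528  0.05  ]]
pin- [[ 0.4899 -0.2345  0.05  ]]
[ 0.49093056 -0.19474423  0.05      ] 0.29135778492060954 -1.978233530686918
plate [ 0.49081133 -0.19530692  0.038     ]
block [0.46897135 0.18238986 0.045     ] [[0.507 0.243 0.045]
 [0.483 0.114 0.045]
 [0.431 0.122 0.045]
 [0.456 0.251 0.045]]
-10.80477209248299
```

```bash
cat >> h.py <<'E'
from scipy.spatial.transform import Rotation as Ro
J=np.array([.4908,-.1950]); JY=-2.0
def jig(x,y,z):
    c,s=np.cos(np.radians(JY)),np.sin(np.radians(JY)); return np.array([J[0]+c*x-s*y,J[1]+s*x+c*y,z])
def inc(p,yaw=88.):
    o=telemetry.get_obs(); R=Ro.from_euler('xyz',o['tcp_rot'],degrees=True)
    T=Ro.from_euler('xyz',[180,0,yaw],degrees=True)
    print('shift',(R.inv().apply(np.array(p)-o['ee_pos'])*1000).round(1),'turn',(R.inv()*T).as_rotvec(degrees=True).round(2),'at',o['ee_pos'].round(4),o['tcp_rot'].round(2),'F',o['wrist_force'].round(2),'t',o['time'])
E
python3 -c "
from h import *
inc(jig(0,.148,.25)); inc(jig(0,.148,.10))"
```

```text
shift [-4.841e+02 -4.323e+02  2.000e-01] turn [-6.000e-02  4.000e-02  7.293e+01] at [0.1796 0.5197 0.2497] [-179.93    0.    160.93] F [-0.46  0.68  0.12] t 0.1
shift [-484.1 -432.1  150.2] turn [-6.000e-02  4.000e-02  7.293e+01] at [0.1796 0.5197 0.2497] [-179.93    0.    160.93] F [-0.46  0.68  0.12] t 0.1
```

Emit:
play_rows(increments=[[[-242, -216, 0], [0, 0, 36], 1], [[-242, -216, 0], [0, 0, 36], 1], [[-242, -216, 0], [0, 0, 36], 1], [[-242, -216, 0], [0, 0, 36], 1], [[-242, -216, 0], [0, 0, 36], 1], [[-242, -216, 0], [0, 0, 36], 1], [[-484, -432, 0], [0, 0, 72.9], 1], [[-484, -432, 0], [0, 0, 72.9], 1], [[-484, -432, 0], [0, 0, 72.9], 1], [[-484, -432, 0], [0, 0, 72.9], 1], [[-484, -432, 0], [0, 0, 72.9], 1], [[-484, -432, 0], [0, 0, 72.9], 1], [[-484, -432, 0], [0, 0, 72.9], 1], [[-484, -432, 0], [0, 0, 72.9], 1], [[-484, -432, 0], [0, 0, 72.9], 1], [[-484, -432, 150], [0, 0, 72.9], 1], [[-484, -432, 150], [0, 0, 72.9], 1], [[-484, -432, 150], [0, 0, 72.9], 1], [[-484, -432, 150], [0, 0, 72.9], 1], [[-484, -432, 150], [0, 0, 72.9], 1]])

```text
time: 2.1
ee_pos: [0.4956, -0.0456, 0.1015]
tcp_rot: [-180.0, -0.0, 88.1]
wrist_force: [0.9, -0.1, 0.4]
opening: 0.0002
grasp_force: 0.0
```

Run:
```python
from h import *
inc(jig(0,.148,.085)); print(telemetry.get_obs()['opening'])
a,_=camera('top'); b,_=camera('scene')
A=cv2.resize(a[190:270,230:390],None,fx=2.5,fy=2.5); B=cv2.resize(b[190:310,220:380],None,fx=2.5,fy=2.5)
cv2.imwrite('pics/d.png',np.vstack([A,B])[...,::-1])
```

```text
shift [-1.5  0.4 16.5] turn [-0.02 -0.01  0.12] at [ 0.4956 -0.0456  0.1015] [-1.7998e+02 -1.0000e-02  8.8120e+01] F [ 0.87 -0.06  0.39] t 2.1
0.0002012985599383529
```

View pics/d.png

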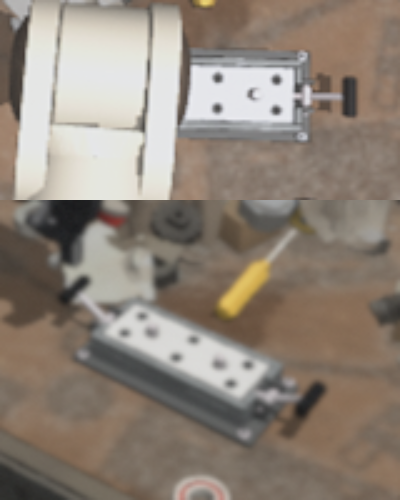

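Emit:
play_rows(increments=[[[-1.5, 0, 12], [0, 0, 0], 1], [[-1.5, 0, 20], [0, 0, 0], 1], [[-1.5, 0, 23], [0, 0, 0], 1], [[-1.5, 0, 25], [0, 0, 0], 1], [[-1.5, 0, 26], [0, 0, 0], 1], [[-1.5, 0, 27], [0, 0, 0], 1], [[-1.5, 0, 28], [0, 0, 0], 1], [[-1.5, 0, 28], [0, 0, 0], 1]])

```text
time: 3.0
ee_pos: [0.4962, -0.0474, 0.0732]
tcp_rot: [179.9, -0.1, 88.1]
wrist_force: [-1.4, 4.2, 5.5]
opening: -0.0001
grasp_force: 3.1
```

Emit:
play_rows(increments=[[[0, 0, 1], [0, 0, 0], 1], [[0, 0, 2], [0, 0, 0], 1], [[0, 0, 3], [0, 0, 0], 1], [[0, 0, 3], [0, 0, 0], 1], [[0, 0, -10], [0, 0, 0], 1], [[0, 0, -24], [0, 0, 0], 1], [[-40, 0, -24], [0, 0, 0], 1], [[-90, 0, -24], [0, 0, 0], 1], [[-140, 0, -24], [0, 0, 0], 1], [[-190, 0, -24], [0, 0, 0], 1], [[-240, 0, -24], [0, 0, 0], 1], [[-275, 0, -24], [0, 0, 0], 1], [[-296, 0, -24], [0, 0, 0], 1], [[-296, 0, -24], [0, 0, 0], 1], [[-296, 0, -24], [0, 0, 0], 1]])

```text
time: 4.5
ee_pos: [0.4857, -0.3442, 0.0969]
tcp_rot: [180.0, 0.0, 88.0]
wrist_force: [0.5, -0.5, -0.4]
opening: -0.0
grasp_force: 0.0
```

Run:
```python
from h import *
inc(jig(0,-.148,.0708)); inc(jig(0,-.148,.0645))
b,_=camera('scene')
B=cv2.resize(b[190:310,220:380],None,fx=4,fy=4)
cv2.imwrite('pics/e.png',B[...,::-1])
```

```text
shift [ 1.3 -0.1 26.1] turn [ 0.01  0.   -0.03] at [ 0.4857 -0.3442  0.0969] [179.99   0.    87.97] F [ 0.5  -0.46 -0.41] t 4.5
shift [ 1.3 -0.1 32.4] turn [ 0.01  0.   -0.03] at [ 0.4857 -0.3442  0.0969] [179.99   0.    87.97] F [ 0.5  -0.46 -0.41] t 4.5
```

View pics/e.png

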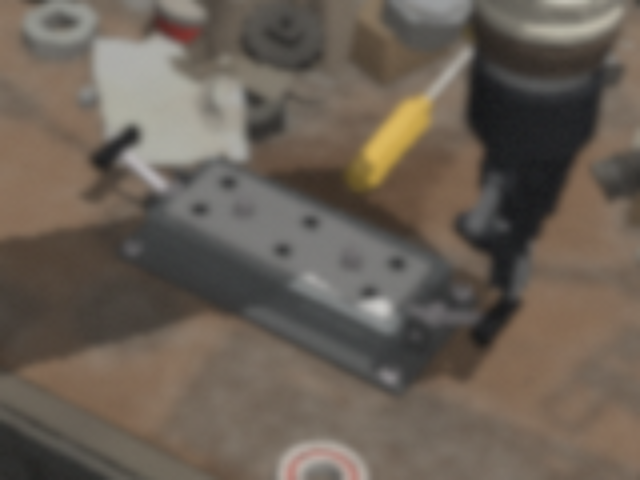

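Emit:
play_rows(increments=[[[1, 0, 10], [0, 0, 0], 1], [[1, 0, 18], [0, 0, 0], 1], [[1, 0, 21], [0, 0, 0], 1], [[1, 0, 23], [0, 0, 0], 1], [[1, 0, 25], [0, 0, 0], 1], [[1, 0, 27], [0, 0, 0], 1], [[1, 0, 29], [0, 0, 0], 1], [[1, 0, 30], [0, 0, 0], 1], [[1, 0, 31], [0, 0, 0], 1], [[1, 0, 31], [0, 0, 0], 1]])

```text
time: 5.55
ee_pos: [0.4864, -0.3436, 0.0663]
tcp_rot: [179.9, 0.1, 88.0]
wrist_force: [0.6, -2.9, 4.6]
opening: 0.0001
grasp_force: 2.8
```

Emit:
play_rows(increments=[[[0, 0, -14], [0, 0, 0], 1], [[0, 0, -30], [0, 0, 0], 1], [[40, 0, -30], [0, 0, 0], 1], [[90, 0, -30], [0, 0, 0], 1], [[140, 0, -30], [0, 0, 0], 1], [[190, 0, -30], [0, 0, 0], 1], [[240, 0, -30], [0, 0, 0], 1], [[280, 0, -30], [0, 0, 0], 1], [[298, 0, -28], [0, 0, 0], 1], [[298, 0, -18], [0, 0, 0], 1], [[298, 0, -10], [0, 0, 0], 1], [[298, 0, -6], [0, 0, 0], 1], [[298, 0, -4], [0, 0, 0], 1], [[298, 0, -2], [0, 0, 0], 1], [[298, 0, 0], [0, 0, 0], 1], [[298, 0, 2], [0, 0, 0], 1], [[298, 0, 4], [0, 0, 0], 1], [[298, 0, 5], [0, 0, 0], 1], [[298, 0, 6], [0, 0, 0], 1], [[298, 0, 6], [0, 0, 0], 1]])

```text
time: 7.55
ee_pos: [0.4965, -0.0457, 0.0598]
tcp_rot: [179.9, -0.1, 88.0]
wrist_force: [-0.6, 2.0, 4.6]
opening: -0.0003
grasp_force: 2.1
```

Emit:
play_rows(increments=[[[0, 0, -14], [0, 0, 0], 1], [[0, 0, -33], [0, 0, 0], 1], [[-40, 0, -33], [0, 0, 0], 1], [[-90, 0, -33], [0, 0, 0], 1], [[-140, 0, -33], [0, 0, 0], 1], [[-190, 0, -33], [0, 0, 0], 1], [[-240, 0, -33], [0, 0, 0], 1], [[-280, 0, -33], [0, 0, 0], 1], [[-299, 0, -30], [0, 0, 0], 1], [[-299, 0, -14], [0, 0, 0], 1], [[-299, 0, 0], [0, 0, 0], 1], [[-299, 0, 5], [0, 0, 0], 1], [[-299, 0, 5], [0, 0, 0], 1]])

```text
time: 8.85
ee_pos: [0.4855, -0.3432, 0.0538]
tcp_rot: [-179.9, -0.0, 88.1]
wrist_force: [0.6, -0.4, 0.8]
opening: -0.0003
grasp_force: 0.0
```

Run:
```python
from h import *
b,d=camera('scene')
P=cloud('scene',d)
hsv=cv2.cvtColor(b,cv2.COLOR_RGB2HSV)
# jig-frame fit of plate top
c,s=np.cos(np.radians(JY)),np.sin(np.radians(JY)); q=P[...,:2]-J; X=c*q[...,0]+s*q[...,1]; Y=-s*q[...,0]+c*q[...,1]
m=(abs(X)<.024)&(abs(Y)<.078)&(P[...,2]>.04)&(P[...,2]<.075)&(d>0)
A=np.c_[X[m],Y[m],np.ones(m.sum())]; k=np.linalg.lstsq(A,P[...,2][m],rcond=None)[0]; print(m.sum(),'slopes',k.round(4), 'end z L,R',k[2]+k[1]*.068,k[2]-k[1]*.068)
print(telemetry.get_obs()['wrist_force'])
B=cv2.resize(b[190:310,220:380],None,fx=4,fy=4)
cv2.imwrite('pics/f.png',B[...,::-1])
```

```text
719 slopes [ 0.0002 -0.0291  0.0509] end z L,R 0.04890817268322275 0.05286017314066684
[ 0.0180829  -0.4839338   0.32939888]
```

View pics/f.png

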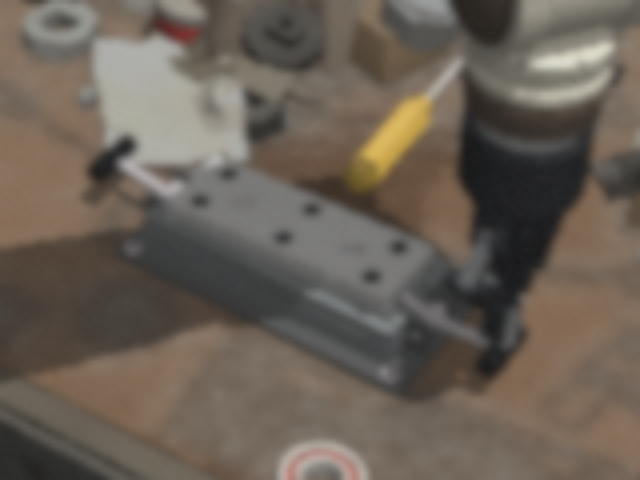

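The fit gives a level within 4 mm (0.029 rad), R ahead as planned; pressing L next.

Emit:
play_rows(increments=[[[0, 0, -14], [0, 0, 0], 1], [[0, 0, -40], [0, 0, 0], 1], [[40, 0, -40], [0, 0, 0], 1], [[90, 0, -40], [0, 0, 0], 1], [[140, 0, -40], [0, 0, 0], 1], [[190, 0, -40], [0, 0, 0], 1], [[240, 0, -40], [0, 0, 0], 1], [[280, 0, -40], [0, 0, 0], 1], [[300, 0, -36], [0, 0, 0], 1], [[300, 0, -18], [0, 0, 0], 1], [[300, 0, -2], [0, 0, 0], 1], [[300, 0, 3], [0, 0, 0], 1], [[300, 0, 3], [0, 0, 0], 1]])

```text
time: 10.2
ee_pos: [0.496, -0.0438, 0.052]
tcp_rot: [180.0, -0.0, 88.1]
wrist_force: [-0.1, 0.5, 0.4]
opening: -0.0002
grasp_force: 0.0
```

Emit:
play_rows(increments=[[[0, 0, 1], [0, 0, 0], 1], [[0, 0, 2], [0, 0, 0], 1], [[0, 0, 3], [0, 0, 0], 1], [[0, 0, 3.5], [0, 0, 0], 1], [[0, 0, 3.5], [0, 0, 0], 1], [[0, 0, -14], [0, 0, 0], 1], [[0, 0, -42], [0, 0, 0], 1], [[-40, 0, -42], [0, 0, 0], 1], [[-90, 0, -42], [0, 0, 0], 1], [[-140, 0, -42], [0, 0, 0], 1], [[-190, 0, -42], [0, 0, 0], 1], [[-240, 0, -42], [0, 0, 0], 1], [[-280, 0, -42], [0, 0, 0], 1], [[-302, 0, -40], [0, 0, 0], 1], [[-302, 0, -20], [0, 0, 0], 1], [[-302, 0, -4], [0, 0, 0], 1], [[-302, 0, 0], [0, 0, 0], 1], [[-302, 0, 2], [0, 0, 0], 1], [[-302, 0, 3.5], [0, 0, 0], 1], [[-302, 0, 3.5], [0, 0, 0], 1]])

```text
time: 12.2
ee_pos: [0.4859, -0.346, 0.0485]
tcp_rot: [180.0, 0.0, 88.0]
wrist_force: [-1.4, -1.3, 2.3]
opening: -0.0
grasp_force: 1.0
```

```bash
cat >> h.py <<'E'
def plate():
    b,d=camera('scene'); P=cloud('scene',d)
    c,s=np.cos(np.radians(JY)),np.sin(np.radians(JY)); q=P[...,:2]-J; X=c*q[...,0]+s*q[...,1]; Y=-s*q[...,0]+c*q[...,1]
    m=(abs(X)<.024)&(abs(Y)<.078)&(P[...,2]>.04)&(P[...,2]<.075)&(d>0)
    k=np.linalg.lstsq(np.c_[X[m],Y[m],np.ones(m.sum())],P[...,2][m],rcond=None)[0]; print(m.sum(),'slopes',k.round(4),'end z L,R',k[2]+k[1]*.068,k[2]-k[1]*.068)
E
python3 -c "
from h import *
plate(); inc(jig(0,0,.12))"
```

```text
731 slopes [-0.0027  0.0006  0.0562] end z L,R 0.05619628350211253 0.05611096636889003
shift [151.   -0.3 -71.6] turn [0.04 0.03 0.05] at [ 0.486  -0.3459  0.0484] [1.7996e+02 3.0000e-02 8.8050e+01] F [-1.55 -0.03  2.64] t 12.25
```

Emit:
play_rows(increments=[[[0, 0, -30], [0, 0, 0], 1], [[0, 0, -70], [0, 0, 0], 1], [[40, 0, -72], [0, 0, 0], 0.15], [[90, 0, -72], [0, 0, 0], 0.15], [[130, 0, -72], [0, 0, 0], 0.15], [[151, 0, -72], [0, 0, 0], 0.15], [[151, 0, -72], [0, 0, 0], 0.15], [[151, 0, -72], [0, 0, 0], 0.15], [[151, 0, -72], [0, 0, 0], 0.15], [[151, 0, -72], [0, 0, 0], 0.15], [[151, 0, -72], [0, 0, 0], 0.15], [[151, 0, -72], [0, 0, 0], 0.15]], grip_force=20)

```text
time: 13.45
ee_pos: [0.4908, -0.1955, 0.1196]
tcp_rot: [-180.0, -0.0, 88.0]
wrist_force: [0.4, -0.5, 0.0]
opening: 0.0724
grasp_force: 0.0
```

Run:
```python
from h import *
inc(jig(0,0,.058)); print(telemetry.get_obs()['opening'])
b,d=camera('scene'); P=cloud('scene',d)
q=P-np.append(J,0)
m=(abs(q[...,0])<.06)&(abs(q[...,1])<.02)&(P[...,2]>.06)&(P[...,2]<.14)&(d>0); print('lowest gripper z',np.percentile(P[m][:,2],[0,1,3,10]))
K,R,t=cal('scene'); u=(K@(R@np.append(J,.07)+t)); u=u[:2]/u[2]; x,y=u.astype(int)
cv2.imwrite('pics/g.png',cv2.resize(b[y-50:y+50,x-65:x+65],None,fx=6,fy=6,interpolation=cv2.INTER_CUBIC)[...,::-1]); print(u)
```

```text
shift [ 0.5 -0.  61.6] turn [-0.01 -0.01 -0.01] at [ 0.4908 -0.1955  0.1196] [-1.7999e+02 -1.0000e-02  8.7990e+01] F [ 0.45 -0.51  0.05] t 13.45
0.07241610657700392
lowest gripper z [0.06013107 0.06016798 0.06073119 0.11178716]
[293.68072375 240.12552855]
```

View pics/g.png

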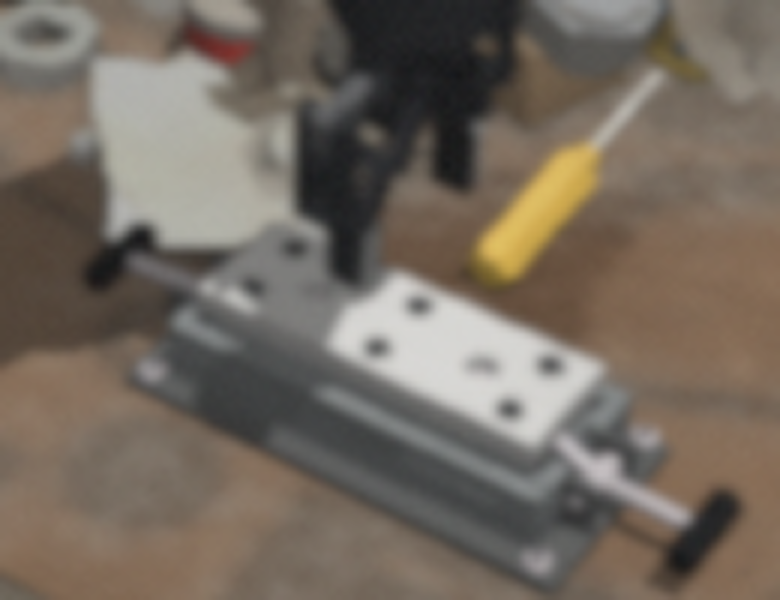

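The near fingertip (350,275) is about 9 mm below TCP, consistent with the swing; plate stands level above the rim.

Emit:
play_rows(increments=[[[0, 0, 30], [0, 0, 0], 0.15], [[0, 0, 50], [0, 0, 0], 0.15], [[0, 0, 58], [0, 0, 0], 0.15], [[0, 0, 62], [0, 0, 0], 0.15], [[0, 0, 64], [0, 0, 0], 0.15], [[0, 0, 66], [0, 0, 0], 0.15], [[0, 0, 66], [0, 0, 0], 0.15]])

```text
time: 14.2
ee_pos: [0.4912, -0.1951, 0.0543]
tcp_rot: [180.0, 0.0, 88.0]
wrist_force: [-0.1, 0.1, -0.0]
opening: 0.073
grasp_force: 0.0
```

Emit:
play_rows(increments=[[[0, 0, 0], [0, 0, 0], 0.22], [[0, 0, 0], [0, 0, 0], 0.25], [[0, 0, 0], [0, 0, 0], 0.27], [[0, 0, 0], [0, 0, 0], 0.28], [[0, 0, 0], [0, 0, 0], 0.29], [[0, 0, 0], [0, 0, 0], 0.3], [[0, 0, 0], [0, 0, 0], 0.32], [[0, 0, 0], [0, 0, 0], 0.35], [[0, 0, 0], [0, 0, 0], 0.35]], grip_force=20)

```text
time: 15.1
ee_pos: [0.4911, -0.195, 0.0541]
tcp_rot: [180.0, 0.0, 88.0]
wrist_force: [0.7, 0.7, 3.7]
opening: 0.0595
grasp_force: 21.4
```

Emit:
play_rows(increments=[[[0, 0, 0], [0, 0, 0], 0.5], [[0, 0, 0], [0, 0, 0], 0.5], [[0, 0, -1], [0, 0, 0], 0.5], [[0, 0, -2.5], [0, 0, 0], 0.5], [[0, 0, -4], [0, 0, 0], 0.5], [[0, 0, -6], [0, 0, 0], 0.5], [[0, 0, -8], [0, 0, 0], 0.5], [[0, 0, -10], [0, 0, 0], 0.5]], grip_force=45)

```text
time: 15.9
ee_pos: [0.4905, -0.195, 0.0638]
tcp_rot: [-179.9, -0.0, 88.0]
wrist_force: [0.1, -0.3, -3.2]
opening: 0.0587
grasp_force: 49.6
```

Emit:
play_rows(increments=[[[0, 0, -3], [0, 0, 0], 0.5], [[0, 0, -7], [0, 0, 0], 0.5], [[0, 0, -12], [0, 0, 0], 0.5], [[0, 0, -22], [0, 0, 0], 0.5], [[0, 0, -37], [0, 0, 0], 0.5], [[0, 0, -57], [0, 0, 0], 0.5], [[0, 0, -75], [0, 0, 0], 0.5], [[0, 0, -85], [0, 0, 0], 0.5], [[0, 0, -90], [0, 0, 0], 0.5], [[0, 0, -90], [0, 0, 0], 0.5]])

```text
time: 16.9
ee_pos: [0.4911, -0.1951, 0.1544]
tcp_rot: [180.0, 0.0, 88.0]
wrist_force: [-0.6, -0.6, -3.3]
opening: 0.059
grasp_force: 49.7
```

Run:
```python
from h import *
B=np.array([.4675,.181]); inc([*B,.153],80.)
o=telemetry.get_obs(); print(o['opening'],o['grasp_force'])
b,d=camera('scene'); P=cloud('scene',d); 
q=P[...,:2]-J; c,s=np.cos(np.radians(JY)),np.sin(np.radians(JY)); X=c*q[...,0]+s*q[...,1]; Y=-s*q[...,0]+c*q[...,1]; Z=P[...,2]
m=(abs(X)<.024)&(abs(Y)<.08)&(abs(Y)>.03)&(Z>.12)&(Z<.165)&(d>0)
print(m.sum(),np.linalg.lstsq(np.c_[X[m],Y[m],np.ones(m.sum())],Z[m],rcond=None)[0])
```

```text
shift [375.1 -36.5   1.3] turn [0.05 0.02 8.03] at [ 0.4911 -0.1951  0.1544] [1.7995e+02 2.0000e-02 8.8030e+01] F [-0.64 -0.59 -3.31] t 16.9
0.059035969492484255 49.683242440223694
384 [-0.00752242  0.00595773  0.15621251]
```

Run:
```python
from h import *
acc=[]
for i in range(3):
    im,d=camera('top'); P=cloud('top',d); h=cv2.cvtColor(im,cv2.COLOR_RGB2HSV)[200:275,140:230]
    m=(h[...,1]>125)&(h[...,2]>110)
    m=cv2.morphologyEx(m.astype(np.uint8),cv2.MORPH_CLOSE,np.ones((5,5))); m=cv2.morphologyEx(m,cv2.MORPH_OPEN,np.ones((5,5)))
    n,l,s,_=cv2.connectedComponentsWithStats(m); k=1+np.argmax(s[1:,4]); mk=np.zeros(d.shape,bool); mk[200:275,140:230]=l==k
    v,u=np.nonzero(mk); w=ray('top',np.c_[u,v],.045)[:,:2]; e,V=np.linalg.eigh(np.cov(w.T)); a=V[:,1]*np.sign(V[1,1])
    r=cv2.minAreaRect((w*1000).astype(np.float32)); Q=P[mk]; print('color',w.mean(0).round(4),np.sqrt(12*e).round(4),np.degrees(np.arctan2(-a[0],a[1])).round(2),[np.round(x,1) for x in r],np.median(Q[:,:2],0).round(4),np.median(Q[:,2]))
b,d=camera('scene'); P=cloud('scene',d); q=P-[.4675,.181,0]; m=(np.hypot(q[...,0],q[...,1])<.09)&(abs(P[...,2]-.045)<.006)&(d>0); w=P[m][:,:2]
e,V=np.linalg.eigh(np.cov(w.T)); a=V[:,1]*np.sign(V[1,1]); print('scene',m.sum(),w.mean(0).round(4),np.sqrt(12*e).round(4),np.degrees(np.arctan2(-a[0],a[1])),cv2.minAreaRect((w*1000).astype(np.float32)))
```

```text
Traceback (most recent call last):
ValueError: attempt to get argmax of an empty sequence
```

Run:
```python
from h import *
im=cv2.imread('pics/top0.png'); h=cv2.cvtColor(im,cv2.COLOR_BGR2HSV)[200:275,140:230]; print(h[37,42],h[60,20],h[10,20])
for f in(.5,.65):
    S=h[...,1]*1.*h[...,2]; t=S[60:70,10:40].mean()+f*(S[34:40,36:50].mean()-S[60:70,10:40].mean()); m=(S>t).astype(np.uint8)
    m=cv2.morphologyEx(m,cv2.MORPH_CLOSE,np.ones((5,5))); m=cv2.morphologyEx(m,cv2.MORPH_OPEN,np.ones((5,5)))
    n,l,s,_=cv2.connectedComponentsWithStats(m); k=l[37,42]; v,u=np.nonzero(l==k)
    w=ray('top',np.c_[u+140,v+200],.045)[:,:2]; e,V=np.linalg.eigh(np.cov(w.T)); a=V[:,1]*np.sign(V[1,1]); print(w.mean(0).round(4),np.sqrt(12*e).round(4),np.degrees(np.arctan2(-a[0],a[1])).round(2))
for n,d in(('scene',camera('scene')[1]),('top',np.load('top0.npy')),('scene',np.load('scene0.npy'))):
    P=cloud(n,d); q=P-[.4675,.181,0]; m=(np.hypot(q[...,0],q[...,1])<.09)&(abs(P[...,2]-.045)<.007)&(d>0); w=P[m][:,:2]
    e,V=np.linalg.eigh(np.cov(w.T)); a=V[:,1]*np.sign(V[1,1]); print(n,m.sum(),w.mean(0).round(4),np.sqrt(12*e).round(4),np.degrees(np.arctan2(-a[0],a[1])),cv2.minAreaRect((w*1000).astype(np.float32)))
```

```text
[ 13  98 189] [ 13  76 162] [ 13  74 152]
[0.4672 0.1823] [0.0508 0.1249] -8.63
[0.4673 0.1821] [0.0497 0.1226] -7.19
scene 545 [0.4654 0.1771] [0.0577 0.134 ] -9.880188991850439 ((468.364990234375, 181.63333129882812), (134.92518615722656, 57.62334442138672), 79.75865173339844)
top 903 [0.4687 0.1828] [0.0547 0.1295] -9.285109258909115 ((468.72332763671875, 182.99624633789062), (129.89480590820312, 54.516727447509766), 80.37378692626953)
scene 546 [0.4655 0.1772] [0.0574 0.1339] -9.793283376456657 ((469.0196533203125, 181.90281677246094), (136.5469207763672, 57.76181411743164), 79.7347640991211)
```

Emit:
play_rows(increments=[[[10, -1, 0], [0, 0, 0], 0.5], [[30, -3, 0], [0, 0, 1], 0.5], [[60, -6, 0], [0, 0, 2], 0.5], [[95, -9, 0], [0, 0, 3], 0.5], [[130, -13, 0], [0, 0, 4], 0.5], [[165, -16, 0], [0, 0, 5], 0.5], [[200, -20, 0], [0, 0, 6], 0.5], [[235, -23, 0], [0, 0, 7], 0.5], [[270, -26, 0], [0, 0, 7.8], 0.5], [[305, -29, 0], [0, 0, 7.8], 0.5], [[335, -32, 0], [0, 0, 7.8], 0.5], [[358, -34, 0], [0, 0, 7.8], 0.5], [[370, -35, 0], [0, 0, 7.8], 0.5], [[376, -36, 0], [0, 0, 7.8], 0.5], [[376, -36, 20], [0, 0, 7.8], 0.5], [[376, -36, 45], [0, 0, 7.8], 0.5], [[376, -36, 60], [0, 0, 7.8], 0.5], [[376, -36, 70], [0, 0, 7.8], 0.5], [[376, -36, 75], [0, 0, 7.8], 0.5], [[376, -36, 75], [0, 0, 7.8], 0.5]])

```text
time: 19.05
ee_pos: [0.4678, 0.1818, 0.0786]
tcp_rot: [-180.0, 0.0, 80.2]
wrist_force: [0.4, 0.9, -3.2]
opening: 0.0589
grasp_force: 49.6
```

Run:
```python
from h import *
inc([.468,.182,.0572],80.2)
b,d=camera('scene'); P=cloud('scene',d)
q=P-[.468,.182,0]; a=np.radians(-9.8); X=np.cos(a)*q[...,0]+np.sin(a)*q[...,1]; Y=-np.sin(a)*q[...,0]+np.cos(a)*q[...,1]; Z=P[...,2]
m=(abs(X)<.024)&(abs(Y)<.08)&(abs(Y)>.03)&(Z>.06)&(Z<.1)&(d>0)
print(m.sum(),np.linalg.lstsq(np.c_[X[m],Y[m],np.ones(m.sum())],Z[m],rcond=None)[0])
K,R,t=cal('scene'); u=(K@(R@np.array([.468,.182,.06])+t)); x,y=(u[:2]/u[2]).astype(int)
cv2.imwrite('pics/k.png',cv2.resize(b[y-45:y+45,x-60:x+60],None,fx=6,fy=6,interpolation=cv2.INTER_CUBIC)[...,::-1])
```

```text
shift [ 0.3  0.2 21.4] turn [-0.02  0.01  0.01] at [0.4678 0.1818 0.0786] [-1.7998e+02  1.0000e-02  8.0210e+01] F [ 0.41  0.85 -3.18] t 19.05
191 [-0.01948098 -0.00236324  0.08019288]
```

View pics/k.png

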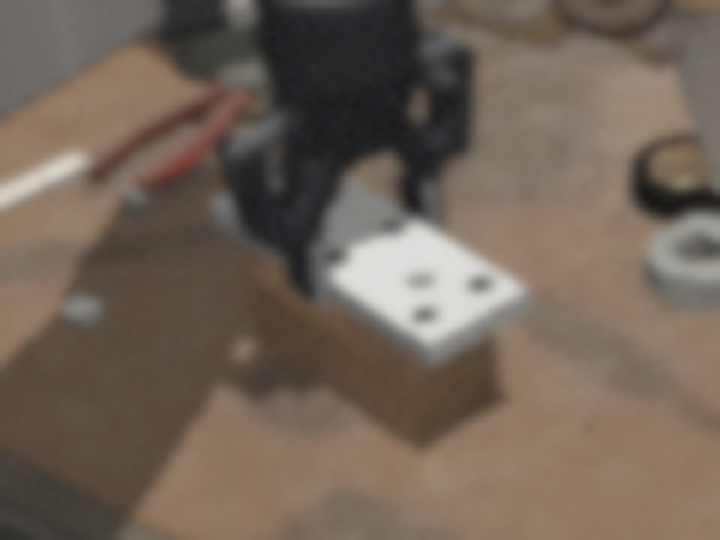

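The plate hangs level over the block, long axes parallel. Lowering.

Emit:
play_rows(increments=[[[0, 0, 7], [0, 0, 0], 0.5], [[0, 0, 13], [0, 0, 0], 0.5], [[0, 0, 17], [0, 0, 0], 0.5], [[0, 0, 19], [0, 0, 0], 0.5], [[0, 0, 20], [0, 0, 0], 0.5], [[0, 0, 21], [0, 0, 0], 0.5], [[0, 0, 21.5], [0, 0, 0], 0.5], [[0, 0, 21.5], [0, 0, 0], 0.5]])

```text
time: 19.9
ee_pos: [0.4678, 0.182, 0.0573]
tcp_rot: [180.0, -0.0, 80.2]
wrist_force: [-0.5, -0.3, -3.5]
opening: 0.0593
grasp_force: 49.7
```

Emit:
play_rows(increments=[[[0, 0, 0.6], [0, 0, 0], 0.5], [[0, 0, 1.2], [0, 0, 0], 0.5], [[0, 0, 1.7], [0, 0, 0], 0.5], [[0, 0, 2], [0, 0, 0], 0.5], [[0, 0, 2], [0, 0, 0], 0.5]])

```text
time: 20.4
ee_pos: [0.4678, 0.182, 0.0553]
tcp_rot: [180.0, -0.0, 80.2]
wrist_force: [-0.9, 0.4, -1.7]
opening: 0.0591
grasp_force: 49.7
```

Starting to take load; a touch more.

Emit:
play_rows(increments=[[[0, 0, 0.4], [0, 0, 0], 0.5], [[0, 0, 0.8], [0, 0, 0], 0.5], [[0, 0, 0.8], [0, 0, 0], 0.5]])

```text
time: 20.7
ee_pos: [0.468, 0.182, 0.0552]
tcp_rot: [180.0, -0.0, 80.2]
wrist_force: [-2.4, -2.3, 4.9]
opening: 0.0589
grasp_force: 50.6
```

Emit:
play_rows(increments=[[[0, 0, 0], [0, 0, 0], 0.31], [[0, 0, 0], [0, 0, 0], 0.29], [[0, 0, 0], [0, 0, 0], 0.27], [[0, 0, 0], [0, 0, 0], 0.25], [[0, 0, 0], [0, 0, 0], 0.2], [[0, 0, 0], [0, 0, 0], 0.12], [[0, 0, 0], [0, 0, 0], 0.12], [[0, 0, 0], [0, 0, 0], 0.12]], grip_force=20)

```text
time: 21.5
ee_pos: [0.4678, 0.182, 0.0545]
tcp_rot: [-180.0, -0.0, 80.2]
wrist_force: [0.3, 0.0, 0.2]
opening: 0.0752
grasp_force: 0.0
```

Emit:
play_rows(increments=[[[0, 0, -5], [0, 0, 0], 0.12], [[0, 0, -15], [0, 0, 0], 0.12], [[0, 0, -40], [0, 0, 0], 0.12], [[0, 0, -80], [0, 0, 0], 0.12], [[0, 0, -120], [0, 0, 0], 0.12], [[0, 0, -150], [0, 0, 0], 0.12], [[-50, 0, -150], [0, 0, 0], 0.12], [[-100, 0, -150], [0, 0, 0], 0.12], [[-150, 0, -150], [0, 0, 0], 0.12], [[-180, 0, -150], [0, 0, 0], 0.12], [[-180, 0, -150], [0, 0, 0], 0.12]])

```text
time: 22.6
ee_pos: [0.4367, 0.0018, 0.2058]
tcp_rot: [179.9, 0.0, 80.0]
wrist_force: [0.2, -0.5, 1.3]
opening: 0.0753
grasp_force: 0.0
```

Run:
```python
from h import *
b,d=camera('scene'); P=cloud('scene',d)
q=P-[.468,.182,0]; a=np.radians(-9.8); X=np.cos(a)*q[...,0]+np.sin(a)*q[...,1]; Y=-np.sin(a)*q[...,0]+np.cos(a)*q[...,1]; Z=P[...,2]
m=(abs(X)<.05)&(abs(Y)<.11)&(Z>.05)&(Z<.07)&(d>0)
print(m.sum(),np.linalg.lstsq(np.c_[X[m],Y[m],np.ones(m.sum())],Z[m],rcond=None)[0],cv2.minAreaRect((np.c_[X[m],Y[m]]*1000).astype(np.float32)))
K,R,t=cal('scene'); u=(K@(R@np.array([.468,.182,.06])+t)); x,y=(u[:2]/u[2]).astype(int)
cv2.imwrite('pics/l.png',cv2.resize(b[y-45:y+45,x-60:x+60],None,fx=5,fy=5,interpolation=cv2.INTER_CUBIC)[...,::-1]); print(telemetry.get_obs()['time'])
```

```text
789 [ 0.01491803 -0.00102827  0.05676691] ((0.8958206176757812, -2.5357437133789062), (178.86524963378906, 64.44190216064453), 89.05126190185547)
22.65
```

View pics/l.png

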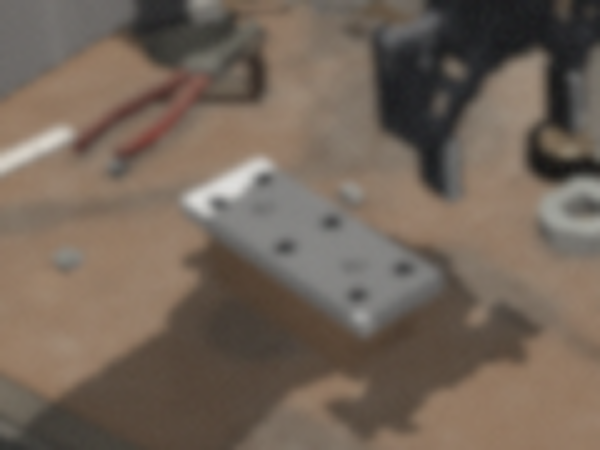

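The plate lies flat and centred on the block (top at 57 mm), with the gripper clear.

```bash
python3 -c "
from h import *
print(workorder.job_done())"
```

```text
the job is handed in; nothing more can be done
None
```

The plate was jacked up level, lifted straight off the pins and set down flat and centred along the wooden block, and the job was handed in at about 23 s; the hand-in gave no verdict.

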